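# Cover and weight the crock

### The arm

A 6-joint arm with a two-finger parallel gripper is mounted at the origin on the work surface. World frame = base frame: x ahead of the robot, y to its left, z up, the work surface at z = 0. Lengths are in m, angles in rad, forces in N, time in s.
With the tool pointing down it reaches from about 0.275 to 0.975 m from the base axis. Payload 8.4 kg.
Tool frame: the origin (TCP) lies midway between the tips of the shut fingers; the grasp point (between the pads) lies 19 mm behind it; z points along the fingers, y is the line along which they close (so a half turn about z gives the same grasp; the last joint's range is limited). The gripper opens to 92 mm and grips with 3 to 60 N. Pads are 20 mm wide; open, the fingers measure 128 mm over their backs; the gripper's body (75 mm by 189 mm) begins 69 mm behind the grasp point.
Start: joints at [-1.247, 0.353, 1.633, -0, 1.155, -0.002], TCP at [0.2, -0.592, 0.215] pointing down, gripper open.
Joint ranges: [-2.63, 2.63], [-0.92, 2.1], [0.06, 2.66], [-1.3, 4.44], [0, 2.69], [-3.02, 3.02]. Speed limits (rad/s): [2.22, 2.22, 2.79, 3.14, 3.14, 3.14].

### API

Orientations are given as a unit quaternion [w, x, y, z].
In Python, from plant import env gives the robot as it stands.
- The arm moves only by the tool arm_command, never from a script. Its argument "series" is one flat list of numbers, 7 for each row, row after row: the turn, a rotation vector about the tool's x, y, z in degrees, then the shift along the tool's x, y, z in m, then the closure, from 0 (fully open) to 1 (shut). In form: [rx, ry, rz, dx, dy, dz, grip, rx, ry, rz, dx, dy, dz, grip, ...]. A call has 1 to 8 rows; each row is the pose to reach, as a shift and turn from the pose commanded when the call began, along the tool's axes at that moment; what a row does not reach only later rows make up. A row lasts 1/10 s, in which the tool goes at most 50 mm and 8.59 degrees, less where a joint would pass 70% of its speed; a pose out of reach is approached as far as the arm can. A call with a gripper value outside its range is refused whole. The fingers move at their own pace and stop on an object; "squeeze" is the grip in N (left out, the last holds). Time passes only in rows, so rows that repeat a pose let the fingers close. It gives the time, the measured TCP pose, the force, the opening and the grip force at its end, in the units of the state.
- env.get_state(): the state, without advancing time (a new reading comes with each control period).
- env.capture(name): name is "scene" or "top" or "wrist"; returns a dict with "frame" (400x640x3 uint8, blue, green, red), "intrinsics" (3x3 intrinsics, pixels), "distortion" ([k1, k2, p1, p2, k3] as OpenCV has them; the pictures are not rectified), "extrinsics" (4x4, takes a point from camera to world coordinates); the wrist camera has in their place "tool_from_camera" (4x4, takes a point from camera to tool coordinates, whose origin is the TCP and whose axes are the flange's). Camera axes: x right, y down, z forward; pixel columns grow to the right and rows downward; lengths in m; the calibration is good to about 2 mm. A picture is of the moment at which its call begins: read the wrist's pose just before it. There is no depth.
- env.close_job(): hands the job in; it is judged then, once.
The state is a dict: "time_s": time; "joint_positions": joint angles; "joint_vel": joint speeds; "effort": joint torques, N m; "ee_pos": TCP position; "tool_rot": TCP orientation; "ft_force": force on the tool from outside, world axes, zero at the start; "ft_torque": the same for the moment, N m; "grip_width": finger opening in m; "finger_force": force on a finger pad.
Only numpy, scipy, OpenCV 4.12 (cv2) and the standard library are available. Lean on these libraries where they do the work, as an engineer would, in place of code of your own. Each camera call takes 0.05 s, during which the arm holds its last target. There are 200 camera calls.

### The job

Clear the bamboo turner off the mouth of the terracotta crock and slide it blade first, all the way home, into the slot of the dark wooden rack. Then push the white enamel plate across its wooden step onto the crock, sliding it rather than lifting or tipping it up, until its well drops into the mouth and it sits level on the rim. Finally set the round iron press by its knob down into the middle of the plate, without dropping it, and leave the glass cruet and the small bowl where they are.

Things in the scene. Friction and masses are not known exactly. Their poses are not given: they have to be found in the camera images.
- turner: Loose flat bamboo turner, 260 mm long, 7 mm thick, 80 g, at first lying flat across the crock's mouth, blade away from the robot. Origin on its underside, on its middle line; x runs along it from handle to blade, z up. Handle: x -140 to +40 mm, 22 mm wide. Blade: x +40 to +105 mm, 64 mm wide, then a 50 mm wide tip to x +120 mm. Centre of mass near x +18 mm.
- turner_tip (a point): Point on the turner at the end of its blade, mid-width and mid-thickness (x +120, y 0, z +3.5 mm of the turner).
- rack: Fixed dark wooden rack, 120 mm (x) by 104 mm (y), 86 mm high, at the robot's left or right. Origin at the centre of its underside on the slab, z up. A level slot runs along its x, 80 mm wide, floor at z 60 mm, ceiling at z 76 mm. The ceiling is two 20 mm wide side lips with an open 40 mm gap between, so the slot shows from above; the blade must enter from the mouth.
- rack_mouth (a point): Centre of the slot's open mouth, on the end towards the robot (x -60, y 0, z +68 mm of the rack).
- rack_stop (a point): Centre of the slot's back stop face (x +52, y 0, z +68 mm of the rack). Fully home: the blade's tip touches this face, the handle sticks out of the mouth.
- crock: Fixed round open terracotta crock, 90 mm high, 116 mm across the belly. Origin at the centre of its underside, z up. Rim 108 mm across outside, mouth 94 to 96 mm across inside.
- crock_rim (a point): Centre of the crock's mouth at rim height (90 mm over the crock's origin).
- riser: Fixed wooden step on two legs, 200 mm (x) by 180 mm (y), flat top 88.5 mm above the slab. Origin at the centre of its underside, z up. The crock stands by its -y edge, centre 152 mm along -y of the step's origin; the step's top is 1.5 mm lower than the rim (the plate's chamfered foot rides up over it), with an 8 mm gap between the step's edge and the rim.
- plate: Loose round white enamel plate, 200 mm across, 260 g, at first upright on the step, its centre 160 to 180 mm from the crock's. Origin at the centre of its underside, z up. A round well, 84 mm across outside, 78 inside, floor 4 mm thick, foot chamfered to 72 mm, stands 8 mm below a flat flange (z 8 to 11 mm); an upturned edge (r 96 to 100 mm) reaches z 20 mm. Seated: origin 8 mm below the rim.
- plate_well (a point): Centre of the plate's well floor, top face (z +4 mm of the plate). Pushed over the mouth, the plate first dips about 5 degrees, then the well drops in with about 5 mm of play all round, the far side of the mouth stops it, and the flange rests on the rim.
- press: Loose iron roti press with a wooden knob, about 380 g, standing on the slab on the side where the rack is not. Origin at the centre of its underside, z up. Iron disc 60 mm across, z 0 to 16 mm; neck 12 mm across; knob 26 mm across, z 30 to 60 mm. It fits inside the plate's well.
- cruet: Bystander: small glass cruet, 56 mm across, 119 mm high. Origin at underside centre.
- bowl: Bystander: small ceramic bowl, 110 mm across, 45 mm high. Origin at underside centre.

How it is judged:
By the outcome, as a careful person would: the job done as asked, in the order asked, and still so for the second after the job is handed in, with the robot touching nothing.
It also fails if it takes over 72 s, if anything falls off the work surface, if the arm or the gripper's body presses on something with over 40 N, if the wrist force passes 120 N, or if a joint passes its speed limit or range.

## Working session

There is one attempt and no reset: what is moved stays moved. The work goes in short steps, Python scripts to look and compute and a tool call to move; the robot and the scene stay as the last step left them, time stands still between calls to the robot, and variables do not carry over. Pictures are saved under pics/ and viewed, at most 10 in all, crops included, and the job is handed in when it is done.

Besides the shell and the picture viewer there is one more tool, called by a JSON object that holds its "fn" and its "kwargs". arm_command: Moves the arm, as the interface text tells. Its arguments: {"type":"object","properties":{"series":{"type":"array","items":{"type":"number"}},"squeeze":{"type":"number"}},"required":["series"]}

```bash
ls; mkdir -p pics; python3 - <<'E'
from plant import env
import cv2,pickle
s=env.get_state();print(s)
d={n:env.capture(n) for n in("scene","top")}
pickle.dump(d,open('c0.pkl','wb'))
for n in d:
    cv2.imwrite(f'pics/{n}0.png',d[n]['frame']);print(n,d[n]['intrinsics'],d[n]['distortion'],d[n]['extrinsics'])
E
```

```text
pics
{'time_s': 0.0, 'joint_positions': array([-1.24738038e+00,  3.53616170e-01,  1.63414238e+00,  8.92027093e-06,
        1.15518750e+00, -2.42809256e-03]), 'joint_vel': array([-0.00094539,  0.00093647,  0.00046563, -0.00158064, -0.00248091,
        0.00016351]), 'effort': array([ 8.64535905e-04, -5.93837607e+01, -3.34212220e+01,  6.98218122e-02,
        2.32771790e-02, -1.17515660e-04]), 'ee_pos': array([ 0.1998959 , -0.59164613,  0.21388013]), 'tool_rot': array([-6.68653676e-04,  9.86757605e-01,  1.62200404e-01, -1.04113530e-04]), 'ft_force': array([-0.64003964, -0.26807664, -1.0917599 ]), 'ft_torque': array([ 0.04716612,  0.0381197 , -0.02842518]), 'finger_force': 0.0, 'grip_width': 0.09214148741443551}
scene [[410.80353994   0.         323.2475819 ]
 [  0.         410.80353994 198.06371828]
 [  0.           0.           1.        ]] [-0.09350439  0.          0.          0.          0.        ] [[-0.48891662  0.62754938 -0.60592269  1.23001825]
 [ 0.87232646  0.34960231 -0.34179639  0.36267756]
 [-0.00266214 -0.69567233 -0.71835431  0.88772962]
 [ 0.          0.          0.          1.        ]]
top [[457.89596912   0.         321.07031234]
 [  0.         457.89596912 194.52527096]
 [  0.           0.           1.        ]] [-0.10850733  0.          0.          0.          0.        ] [[ 0.00846333 -0.99189565  0.12677296  0.41523986]
 [-0.99983147 -0.01045939 -0.01508777  0.01212134]
 [ 0.01629146 -0.1266239  -0.99181701  1.10503541]
 [ 0.          0.          0.          1.        ]]
```

View pics/top0.png

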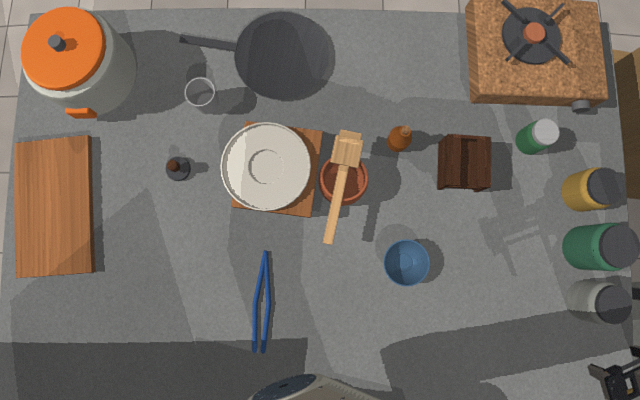

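View pics/scene0.png

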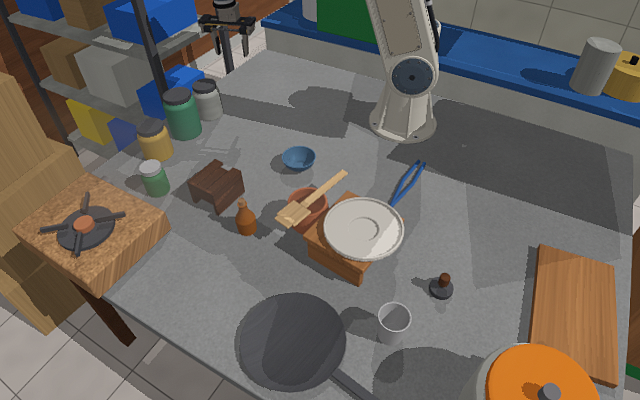

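The top view shows the turner from (328,242) at the handle to (348,131) at the blade. The crock is at about (344,182), the plate at (266,167), the rack at (464,162) and the press at (178,168). The cruet is at (400,138) and the bowl at (407,262). The scene view agrees.

```bash
cat > h.py <<'E'
import numpy as np,cv2
from scipy.spatial.transform import Rotation as R
def ray(c,p,T=None):
    T=c['extrinsics'] if T is None else T
    u=cv2.undistortPoints(np.array(p,float).reshape(-1,1,2),c['intrinsics'],c['distortion'])[:,0]
    d=np.c_[u,np.ones(len(u))]@T[:3,:3].T
    return T[:3,3],d
def plane(c,p,z,T=None):
    o,d=ray(c,p,T); return o+d*((z-o[2])/d[:,2])[:,None]
def blob(c,lo,hi,box):
    """largest HSV-mask contour inside box x0,y0,x1,y1"""
    x0,y0,x1,y1=box; h=cv2.cvtColor(c['frame'],cv2.COLOR_BGR2HSV)[y0:y1,x0:x1]
    m=cv2.inRange(h,np.array(lo),np.array(hi))
    k,_=cv2.findContours(m,cv2.RETR_EXTERNAL,cv2.CHAIN_APPROX_NONE)
    k=max(k,key=cv2.contourArea); return k[:,0]+[x0,y0]
def circ(P):
    A=np.c_[2*P[:,:2],np.ones(len(P))]; s=np.linalg.lstsq(A,(P[:,:2]**2).sum(1),rcond=None)[0]
    return s[:2],np.sqrt(s[2]+s[:2]@s[:2])
def rect(P):
    (a,b),(w,h),t=cv2.minAreaRect((P[:,:2]*1000).astype(np.float32)); return a,b,w,h,t
E
python3 - <<'E'
import pickle
from h import *
d=pickle.load(open('c0.pkl','rb'));c=d['top'];np.set_printoptions(precision=4,suppress=True)
hsv=cv2.cvtColor(c['frame'],cv2.COLOR_BGR2HSV)
for n,(x,y) in dict(handle=(335,210),blade=(346,150),crock=(325,180),crockin=(358,185),rackL=(441,160),rackfloor=(464,160),riser=(312,150),plate=(240,165),press=(178,172),knob=(173,167),table=(300,240)).items(): print(n,hsv[y,x])
k=blob(c,(10,70,120),(28,200,255),(315,115,372,250)); P=plane(c,k,.097);print('turner',rect(P),len(k)); 
i=P[:,0].argsort();print(P[i[:4]],P[i[-4:]])
k=blob(c,(0,0,170),(180,50,255),(210,110,316,220)); print('plate',circ(plane(c,k,.1085)),cv2.boundingRect(k))
k=blob(c,(0,0,0),(180,255,110),(430,125,500,200)); print('rack',rect(plane(c,k,.086)),cv2.boundingRect(k), cv2.boxPoints(cv2.minAreaRect(k)))
print('plate pt well', plane(c,[[266,167]],.1),'press',plane(c,[[178,168]],.05),'cruet',plane(c,[[400,138],[405,131]],.1),'bowl',plane(c,[[407,262]],.04),'crock',plane(c,[[344,182]],.09))
cv2.imwrite('pics/crop0.png',cv2.resize(c['frame'][105:255,210:510],None,fx=2.6,fy=2.6,interpolation=cv2.INTER_CUBIC))
E
```

```text
handle [ 16 108 215]
blade [ 15 111 165]
crock [  9 137  95]
crockin [  8 139 130]
rackL [  9 107  69]
rackfloor [ 10 137  52]
riser [ 13 126  97]
plate [ 24  19 219]
press [70  9 82]
knob [ 14 134  80]
table [ 15   4 117]
turner (563.0878295898438, -46.78379440307617, 67.44298553466797, 260.37481689453125, 81.18733215332031) 274
[[ 0.4349 -0.0237  0.097 ]
 [ 0.4349 -0.0259  0.097 ]
 [ 0.437  -0.0127  0.097 ]
 [ 0.437  -0.0149  0.097 ]] [[ 0.6922 -0.0562  0.097 ]
 [ 0.6922 -0.0585  0.097 ]
 [ 0.6944 -0.0472  0.097 ]
 [ 0.6944 -0.0494  0.097 ]]
plate (array([0.606 , 0.1199]), np.float64(0.09607589684382695)) (220, 122, 90, 89)
rack (624.1723022460938, -333.27484130859375, 164.63232421875, 135.75741577148438, 87.27312469482422) (430, 133, 70, 60) [[430. 133.]
 [499. 133.]
 [499. 192.]
 [430. 192.]]
plate pt well [[0.6043 0.1202 0.1   ]] press [[0.6095 0.3335 0.05  ]] cruet [[ 0.6747 -0.181   0.1   ]
 [ 0.6913 -0.1927  0.1   ]] bowl [[ 0.3955 -0.2051  0.04  ]] crock [[ 0.5739 -0.0546  0.09  ]]
```

View pics/crop0.png

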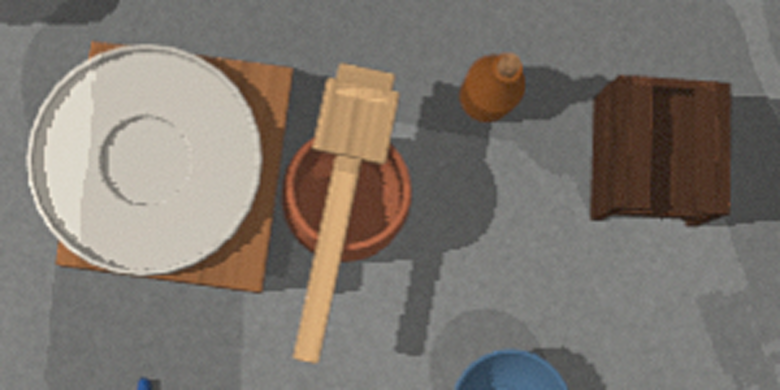

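The crop shows the crock centred near crop pixel (348,197). The step's right edge runs from (291,67) to (262,292), which puts its yaw at about -7°. The rack's gap covers crop columns 652–695 and is nearly straight. Next I hover over the handle.

```bash
cat >> h.py <<'E'
def pose(s):
    T=np.eye(4);T[:3,3]=s['ee_pos'];q=s['tool_rot'];T[:3,:3]=R.from_quat([q[1],q[2],q[3],q[0]]).as_matrix();return T
def down(yaw,pitch=0):
    y=np.radians(yaw);X=np.array([np.cos(y),np.sin(y),0]);Y=np.array([np.sin(y),-np.cos(y),0])
    return np.c_[X,Y,[0,0,-1]]
def go(s,p,yaw=None,Rm=None):
    T=pose(s);Rt=down(yaw) if Rm is None else Rm
    rv=np.degrees(R.from_matrix(T[:3,:3].T@Rt).as_rotvec());dx=T[:3,:3].T@(np.array(p)-T[:3,3])
    print('rv',rv.round(2),'d',dx.round(4),'| rows',max(np.linalg.norm(rv)/8.59,np.linalg.norm(dx)/.05).round(1))
def st(s): print('t',s['time_s'],'p',s['ee_pos'].round(4),'yaw',np.degrees(np.arctan2(pose(s)[1,0],pose(s)[0,0])).round(2),'tilt',pose(s)[:3,2].round(3),'F',s['ft_force'].round(1),'w',round(s['grip_width'],4),'ff',s['finger_force'])
E
python3 - <<'E'
from h import *
from plant import env
s=env.get_state();go(s,[.48,-.06,.33],-8.8)
E
```

```text
rv [-7.000e-02  2.000e-02  2.747e+01] d [ 0.4355 -0.4142 -0.1155] | rows 12.2
```

{"fn": "arm_command", "kwargs": {"series": [0.1,0,27.5,0.24,-0.23,-0.06,0.3,0.1,0,27.5,0.24,-0.23,-0.06,0.3,0.1,0,27.5,0.24,-0.23,-0.06,0.3,0.1,0,27.5,0.24,-0.23,-0.06,0.3,0.1,0,27.5,0.4355,-0.414,-0.115,0.3,0.1,0,27.5,0.4355,-0.414,-0.115,0.3,0.1,0,27.5,0.4355,-0.414,-0.115,0.3,0.1,0,27.5,0.4355,-0.414,-0.115,0.3]}}

```text
time_s: 0.9
ee_pos: [0.3828, -0.243, 0.2889]
tool_rot: [-0.001, 0.997, -0.077, -0.0]
ft_force: [0.2, -0.7, 0.5]
grip_width: 0.0641
finger_force: 0.0
```

```bash
python3 - <<'E'
from h import *
from plant import env
s=env.get_state();st(s);go(s,[.48,-.06,.33],-8.8)
E
```

```text
t 0.9 p [ 0.3828 -0.243   0.2889] yaw -8.85 tilt [-0.     0.002 -1.   ] F [ 0.2 -0.7  0.5] w 0.0641 ff 0.0
rv [-0.1   0.02 -0.05] d [ 0.0679 -0.1958 -0.0408] | rows 4.2
```

{"fn": "arm_command", "kwargs": {"series": [0,0,0,0.065,-0.175,-0.04,0.3,0,0,0,0.065,-0.175,-0.04,0.3,0,0,0,0.065,-0.175,-0.04,0.3,0,0,0,0.065,-0.175,-0.04,0.3,0,0,0,0.065,-0.175,-0.04,0.3,0,0,0,0.065,-0.175,-0.04,0.3]}}

```text
time_s: 1.5
ee_pos: [0.4736, -0.0814, 0.3285]
tool_rot: [-0.001, 0.997, -0.076, -0.0]
ft_force: [0.8, 0.3, 0.4]
grip_width: 0.0643
finger_force: 0.0
```

```bash
python3 - <<'E'
from h import *
from plant import env
import pickle
s=env.get_state();st(s);c=env.capture('wrist');pickle.dump((s,c),open('w1.pkl','wb'));cv2.imwrite('pics/w1.png',c['frame']);print(c['tool_from_camera'].round(3),c['intrinsics'][0])
E
```

```text
t 1.5 p [ 0.4736 -0.0814  0.3285] yaw -8.69 tilt [-0.001  0.001 -1.   ] F [0.8 0.3 0.4] w 0.0643 ff 0.0
[[ 0.001 -0.959 -0.282  0.078]
 [ 1.     0.001 -0.001  0.   ]
 [ 0.001 -0.282  0.959 -0.169]
 [ 0.     0.     0.     1.   ]] [331.07401225   0.         312.63017281]
```

View pics/w1.png

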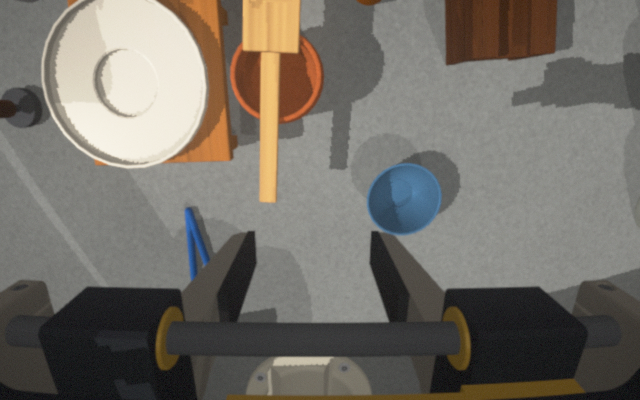

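The wrist view shows the handle end at (268,202) and the blade neck at (271,50). The crock rim is centred near (277,77), the plate at (125,82) and the rack's front edge at (446–556, 60). Now the measurements.

```bash
python3 - <<'E'
import pickle
from h import *
np.set_printoptions(precision=4,suppress=True)
s,c=pickle.load(open('w1.pkl','rb'));T=pose(s)@c['tool_from_camera']
hsv=cv2.cvtColor(c['frame'],cv2.COLOR_BGR2HSV)
for n,(x,y) in dict(handle=(268,150),rim=(236,95),rimR=(320,90),riser=(215,60),rack=(500,40)).items(): print(n,hsv[y,x])
k=blob(c,(12,60,180),(28,160,255),(255,56,285,215)); P=plane(c,k,.097,T)
l=cv2.fitLine((P[:,:2]*1000).astype(np.float32),cv2.DIST_L2,0,.01,.01).ravel();print('handle',np.degrees(np.arctan2(-l[1],-l[0])),l,'min/max x',P[:,0].min(),P[:,0].max(),rect(P))
k=blob(c,(3,120,60),(11,255,255),(222,20,335,135)); P=plane(c,k,.09,T);print('crock',circ(P))
# robust: rim outline points on left, bottom, right of the handle
x,y,w,h=cv2.boundingRect(k);print(x,y,w,h)
Q=np.array([p for p in k if np.hypot(p[0]-277,p[1]-77)>41 and p[1]>40]);a=circ(plane(c,Q,.09,T));print('crock',a,len(Q))
k=blob(c,(0,0,150),(180,60,255),(30,0,212,180));Q=k[(k[:,1]>3)];print('plate',circ(plane(c,Q,.108,T)))
# riser right edge
k=blob(c,(8,90,60),(20,255,255),(205,2,238,170));E=[]
for yy in range(5,130,5):
    E.append((k[k[:,1]==yy][:,0].max(),yy)) if (k[:,1]==yy).any() else 0
P=plane(c,E,.0885,T);l=cv2.fitLine((P[:,:2]*1000).astype(np.float32),cv2.DIST_HUBER,0,.01,.01).ravel();print('riser edge yaw',np.degrees(np.arctan(l[1]/l[0])),P[[0,-1]])
print('rack front top corners',plane(c,[[446,63],[556,53]],.086,T))
E
```

```text
handle [ 19 125 241]
rim [ 10 166 206]
rimR [ 10 166 109]
riser [ 13 159 138]
rack [ 11 149  65]
handle 168.3765 [  0.9795  -0.2015 524.1907 -34.777 ] min/max x 0.43384394313189845 0.6071375055590194 (520.5060424804688, -33.92292022705078, 21.779891967773438, 174.54750061035156, 78.67982482910156)
crock (array([ 0.5721, -0.0782]), np.float64(0.03609204551839362))
279 36 45 88
crock (array([ 0.5809, -0.0581]), np.float64(0.05067532314383972)) 108
plate (array([0.6019, 0.1187]), np.float64(0.0973166960055099))
riser edge yaw -7.987315 [[ 0.6699 -0.006   0.0885]
 [ 0.5363  0.0116  0.0885]]
rack front top corners [[ 0.5696 -0.2551  0.086 ]
 [ 0.5651 -0.3921  0.086 ]]
```

```bash
python3 - <<'E'
from h import *
from plant import env
s=env.get_state();st(s);go(s,[.4987,-.0295,.14],-11.4);go(s,[.4987,-.0295,.077],-11.4)
E
```

```text
t 1.55 p [ 0.4731 -0.0821  0.3283] yaw -8.78 tilt [-0.001  0.001 -1.   ] F [-0.1 -0.6 -0.3] w 0.0642 ff 0.0
rv [-0.07  0.09  2.62] d [ 0.0175 -0.0557  0.1884] | rows 3.9
rv [-0.07  0.09  2.62] d [ 0.0176 -0.0556  0.2514] | rows 5.2
```

{"fn": "arm_command", "kwargs": {"series": [0,0,2.6,0.0175,-0.0555,0.05,0.3,0,0,2.6,0.0175,-0.0555,0.1,0.3,0,0,2.6,0.0175,-0.0555,0.15,0.3,0,0,2.6,0.0175,-0.0555,0.19,0.3,0,0,2.6,0.0175,-0.0555,0.22,0.3,0,0,2.6,0.0175,-0.0555,0.251,0.3,0,0,2.6,0.0175,-0.0555,0.251,0.3,0,0,2.6,0.0175,-0.0555,0.251,0.3]}}

```text
time_s: 2.35
ee_pos: [0.4989, -0.0305, 0.0781]
tool_rot: [-0.001, 0.995, -0.1, -0.001]
ft_force: [-0.0, -0.9, 0.4]
grip_width: 0.0643
finger_force: 0.0
```

{"fn": "arm_command", "kwargs": {"series": [0,0,0,0,0,0,0.9,0,0,0,0,0,0,0.9,0,0,0,0,0,0,0.9,0,0,0,0,0,0,0.9,0,0,0,0,0,0,0.9,0,0,0,0,0,0,0.9,0,0,0,0,0,0,0.9], "squeeze": 40}}

```text
time_s: 3.05
ee_pos: [0.4995, -0.0294, 0.0781]
tool_rot: [-0.001, 0.995, -0.1, -0.0]
ft_force: [0.5, 0.4, 2.3]
grip_width: 0.0209
finger_force: 40.0
```

```bash
python3 - <<'E'
from h import *
from plant import env
s=env.get_state();st(s)
E
```

```text
t 3.05 p [ 0.4995 -0.0294  0.0781] yaw -11.43 tilt [ 0.     0.002 -1.   ] F [0.5 0.4 2.3] w 0.0209 ff 39.99052047729492
```

{"fn": "arm_command", "kwargs": {"series": [0,0,0,0,0,-0.03,0.9,0,0,0,0,0,-0.07,0.9,0,0,0,0,0,-0.11,0.9,0,0,0,0,0,-0.15,0.9,0,0,0,-0.02,0.04,-0.17,0.9,0,0,0,-0.04,0.085,-0.17,0.9,0,0,-2,-0.06,0.13,-0.17,0.9,0,0,-4,-0.08,0.17,-0.17,0.9]}}

```text
time_s: 3.85
ee_pos: [0.3859, -0.1817, 0.2478]
tool_rot: [-0.001, 0.998, -0.064, -0.0]
ft_force: [0.9, -0.9, -0.1]
grip_width: 0.0214
finger_force: 40.0
```

```bash
python3 - <<'E'
from h import *
from plant import env
s=env.get_state();st(s);go(s,[.34,-.325,.24],-2)
E
```

```text
t 3.85 p [ 0.3859 -0.1817  0.2478] yaw -7.31 tilt [-0.     0.001 -1.   ] F [ 0.9 -0.9 -0.1] w 0.0214 ff 39.99064028263092
rv [-0.08  0.01 -5.31] d [-0.0273  0.148   0.0076] | rows 3.0
```

{"fn": "arm_command", "kwargs": {"series": [0,0,-2,-0.01,0.045,0.005,0.9,0,0,-4,-0.02,0.09,0.005,0.9,0,0,-5.3,-0.027,0.13,0.007,0.9,0,0,-5.3,-0.027,0.148,0.007,0.9,0,0,-5.3,-0.027,0.148,0.007,0.9,0,0,-5.3,-0.027,0.148,0.007,0.9]}}

```text
time_s: 4.45
ee_pos: [0.3411, -0.3233, 0.24]
tool_rot: [-0.001, 1.0, -0.019, -0.0]
ft_force: [-1.3, 0.2, -0.6]
grip_width: 0.0213
finger_force: 40.0
```

```bash
python3 - <<'E'
from h import *
from plant import env
import pickle
s=env.get_state();st(s);c=env.capture('wrist');t=env.capture('top');pickle.dump((s,c,t),open('w2.pkl','wb'))
a=cv2.resize(c['frame'][0:240,140:500],(600,400),interpolation=cv2.INTER_CUBIC)
cv2.imwrite('pics/w2.png',a)
E
```

```text
t 4.45 p [ 0.3411 -0.3233  0.24  ] yaw -2.2 tilt [-0.001  0.003 -1.   ] F [-1.3  0.2 -0.6] w 0.0213 ff 39.9897176027298
```

View pics/w2.png

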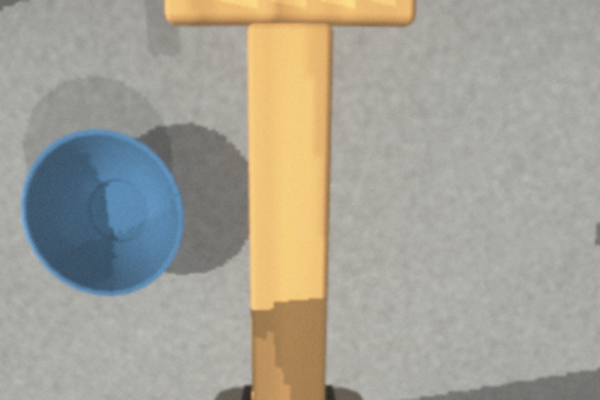

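The wrist view shows only the blade rear at the top, the straight handle and the bowl, with no rack in sight. I take the rack from the earlier images instead.

```bash
python3 - <<'E'
import pickle
from h import *
s,c=pickle.load(open('w1.pkl','rb'));d=pickle.load(open('c0.pkl','rb'))
f=lambda i,x,y,w,h:cv2.convertScaleAbs(cv2.resize(i[y:y+h,x:x+w],(400,400*h//w),interpolation=cv2.INTER_CUBIC),alpha=1.8,beta=10)
a=f(d['top']['frame'],425,120,80,80);b=f(c['frame'],430,0,140,80);z=f(d['scene']['frame'],180,150,70,70)
can=np.zeros((600,800,3),np.uint8);can[:400,:400]=a;can[:400,400:]=z;can[400:600,:400]=b[:200]
cv2.imwrite('pics/rk.png',can)
E
```

```text
(no output)
```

View pics/rk.png

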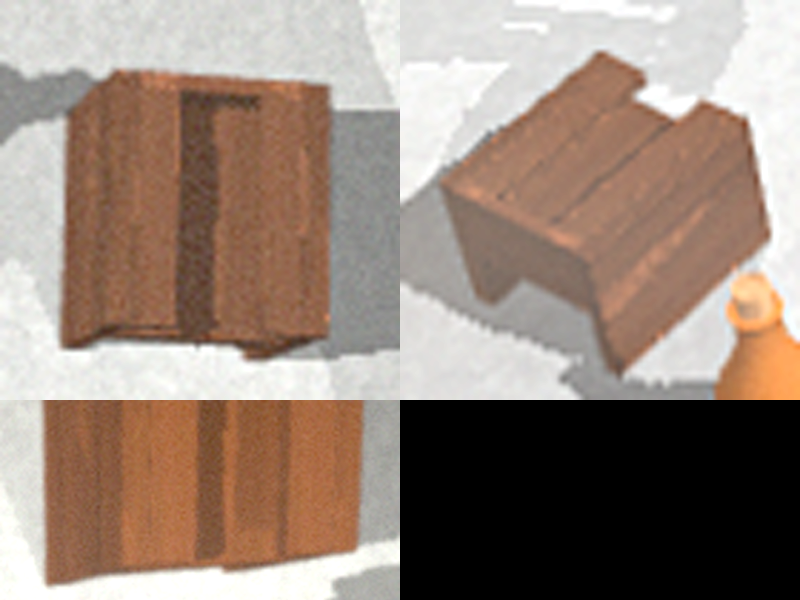

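The rack crop shows the top-face corners in the top view at about (120,70), (330,85), (328,337) and (103,330). In the wrist crop the front edge runs from (122,565) to (357,550).

```bash
python3 - <<'E'
import pickle
from h import *
np.set_printoptions(precision=4,suppress=True)
s,c=pickle.load(open('w1.pkl','rb'));d=pickle.load(open('c0.pkl','rb'))
T=pose(s)@c['tool_from_camera']
q=lambda a,sc,o:np.array(a)/sc+o
P=plane(d['top'],q([[120,70],[330,85],[328,337],[103,330]],5,[425,120]),.086);print(P)
print('gap',plane(d['top'],q([[180,95],[180,330],[262,100],[258,332]],5,[425,120]),.086))
Q=plane(c,q([[122,165],[357,150],[197,160],[288,158],[122,0],[197,0],[288,0]],400/140,[430,0]),.086,T);print('w1',Q)
S=plane(d['scene'],q([[600-400,50],[745-400,118],[590-400,260],[443-400,183],[640-400,75],[700-400,102]],400/70,[180,150]),.086);print('scene',S)
s2,c2,t2=pickle.load(open('w2.pkl','rb'))
T2=pose(s2)@c2['tool_from_camera']
k=blob(c2,(10,60,80),(30,255,255),(285,16,342,200));l=cv2.fitLine((plane(c2,k,pose(s2)[2,3]+.017,T2)[:,:2]*1000).astype(np.float32),2,0,.01,.01).ravel();print('handle yaw',np.degrees(np.arctan(l[1]/l[0])),l)
k=blob(t2,(10,60,120),(30,255,255),(280,100,520,300));P=plane(t2,k,.26);print('turner top view',rect(P),P[P[:,0].argmin()],P[P[:,0].argmax()],cv2.boundingRect(k))
E
```

```text
[[ 0.6901 -0.2988  0.086 ]
 [ 0.6851 -0.3992  0.086 ]
 [ 0.5661 -0.3928  0.086 ]
 [ 0.5681 -0.2869  0.086 ]]
gap [[ 0.6787 -0.3268  0.086 ]
 [ 0.5685 -0.3229  0.086 ]
 [ 0.6772 -0.366   0.086 ]
 [ 0.568  -0.3596  0.086 ]]
w1 [[ 0.5715 -0.2876  0.086 ]
 [ 0.5658 -0.3907  0.086 ]
 [ 0.5696 -0.3198  0.086 ]
 [ 0.5659 -0.3597  0.086 ]
 [ 0.635  -0.2909  0.086 ]
 [ 0.6317 -0.3221  0.086 ]
 [ 0.6279 -0.3608  0.086 ]]
scene [[ 0.5687 -0.3855  0.086 ]
 [ 0.5743 -0.2847  0.086 ]
 [ 0.6927 -0.2883  0.086 ]
 [ 0.6869 -0.3889  0.086 ]
 [ 0.5742 -0.3537  0.086 ]
 [ 0.5758 -0.3127  0.086 ]]
handle yaw -2.463731 [   0.9991   -0.043   414.8157 -326.2296]
turner top view (453.61590576171875, -325.4811706542969, 63.17473220825195, 164.91847229003906, 88.04695129394531) [ 0.3714 -0.3326  0.26  ] [ 0.5356 -0.3421  0.26  ] (477, 190, 33, 88)
```

```bash
python3 - <<'E'
from h import *
from plant import env
s=env.get_state();st(s);go(s,[.34,-.3285,.0526],-2.5)
E
```

```text
t 4.55 p [ 0.3415 -0.3227  0.2402] yaw -2.09 tilt [-0.001  0.002 -1.   ] F [ 0.4  0.2 -0.8] w 0.0212 ff 39.98973727226257
rv [-0.14  0.04  0.41] d [-0.0011  0.0063  0.1876] | rows 3.8
```

{"fn": "arm_command", "kwargs": {"series": [-0.1,0,0.4,-0.001,0.0063,0.045,0.9,-0.1,0,0.4,-0.001,0.0063,0.09,0.9,-0.1,0,0.4,-0.001,0.0063,0.135,0.9,-0.1,0,0.4,-0.001,0.0063,0.17,0.9,-0.1,0,0.4,-0.001,0.0063,0.1876,0.9,-0.1,0,0.4,-0.001,0.0063,0.1876,0.9,-0.1,0,0.4,-0.001,0.0063,0.1876,0.9]}}

```text
time_s: 5.25
ee_pos: [0.3407, -0.3291, 0.0533]
tool_rot: [-0.0, 1.0, -0.021, -0.0]
ft_force: [-0.2, -1.3, -1.1]
grip_width: 0.0214
finger_force: 40.0
```

```bash
python3 - <<'E'
from h import *
from plant import env
import pickle
s=env.get_state();st(s)
d={n:env.capture(n) for n in("scene","top")};pickle.dump(d,open('c3.pkl','wb'))
f=lambda i,x,y,w,h:cv2.convertScaleAbs(cv2.resize(i[y:y+h,x:x+w],(400,400*h//w),interpolation=cv2.INTER_CUBIC),alpha=1.5,beta=10)
cv2.imwrite('pics/c3.png',np.hstack([f(d['top']['frame'],420,120,100,100),f(d['scene']['frame'],180,100,100,100)]))
E
```

```text
t 5.25 p [ 0.3407 -0.3291  0.0533] yaw -2.46 tilt [-0.  0. -1.] F [-0.2 -1.3 -1.1] w 0.0214 ff 39.989606738090515
```

View pics/c3.png

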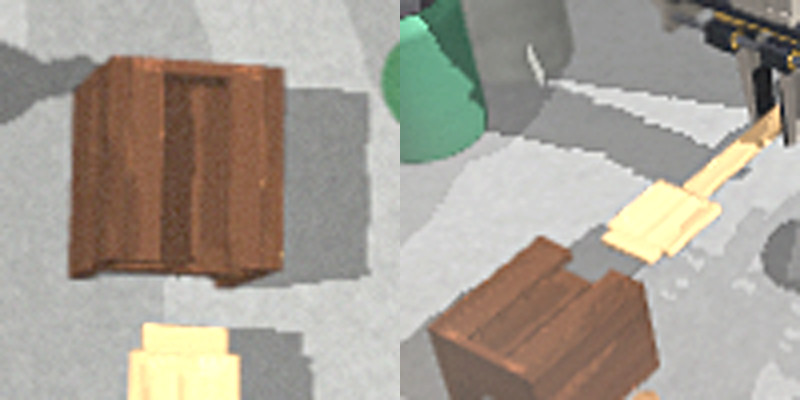

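The crops show the tip front edge at (144,325)–(229,327) in the top view and about (606,235)–(656,258) in the scene view. I triangulate it to check for droop.

```bash
python3 - <<'E'
import pickle
from h import *
np.set_printoptions(precision=4,suppress=True)
d=pickle.load(open('c3.pkl','rb'))
a=np.array([[144,325],[229,327]])/4+[420,120]; b=np.array([[256,258],[206,235]])/4+[180,100]
o1,d1=ray(d['top'],a);o2,d2=ray(d['scene'],b)
for i in range(2):
    t=np.linalg.lstsq(np.c_[d1[i],-d2[i]],o2-o1,rcond=None)[0];p,q=o1+t[0]*d1[i],o2+t[1]*d2[i];print((p+q)/2,np.linalg.norm(p-q))
print(plane(d['top'],a,.071))
g=plane(d['top'],np.array([[165,80],[165,262],[230,85],[228,262],[108,58],[284,68],[280,270],[95,265]])/4+[420,120],.086);print(g)
E
```

```text
[ 0.5331 -0.3113  0.0685] 0.009333387950634455
[ 0.5319 -0.3606  0.0706] 0.010318200706914759
[[ 0.5351 -0.3149  0.071 ]
 [ 0.5344 -0.3654  0.071 ]]
[[ 0.6764 -0.3273  0.086 ]
 [ 0.5697 -0.3235  0.086 ]
 [ 0.6742 -0.3661  0.086 ]
 [ 0.5701 -0.3606  0.086 ]
 [ 0.6888 -0.294   0.086 ]
 [ 0.6851 -0.3992  0.086 ]
 [ 0.5659 -0.3914  0.086 ]
 [ 0.5674 -0.2826  0.086 ]]
```

{"fn": "arm_command", "kwargs": {"series": [0,0,0.3,0.02,0,-0.001,0.9,0,0,0.3,0.035,0,-0.001,0.9,0,0,0.3,0.05,0,-0.001,0.9,0,0,0.3,0.065,0,-0.001,0.9,0,0,0.3,0.08,0,-0.001,0.9,0,0,0.3,0.09,0,-0.001,0.9]}}

```text
time_s: 5.95
ee_pos: [0.4317, -0.3337, 0.0538]
tool_rot: [0.0, 1.0, -0.024, 0.0]
ft_force: [-0.1, -0.7, -0.5]
grip_width: 0.0212
finger_force: 40.0
```

{"fn": "arm_command", "kwargs": {"series": [0,0,0,0.015,0,0,0.9,0,0,0,0.03,0,0,0.9,0,0,0,0.04,0,0,0.9,0,0,0,0.045,0,0,0.9,0,0,0,0.048,0,0,0.9,0,0,0,0.05,0,0,0.9]}}

```text
time_s: 6.55
ee_pos: [0.4799, -0.336, 0.0537]
tool_rot: [-0.0, 1.0, -0.025, -0.0]
ft_force: [-0.4, 0.2, -1.3]
grip_width: 0.0211
finger_force: 40.0
```

{"fn": "arm_command", "kwargs": {"series": [0,0,0,0.002,0,0,0.9,0,0,0,0.004,0,0,0.9,0,0,0,0.006,0,0,0.9,0,0,0,0.008,0,0,0.9]}}

```text
time_s: 6.95
ee_pos: [0.4865, -0.3361, 0.0534]
tool_rot: [-0.001, 1.0, -0.025, -0.002]
ft_force: [-9.1, -0.4, -0.4]
grip_width: 0.0211
finger_force: 40.0
```

{"fn": "arm_command", "kwargs": {"series": [0,0,0,0,0,0.0015,0.9,0,0,0,0,0,0.003,0.9,0,0,0,0.0005,0,0.004,0.9,0,0,0,0.0005,0,0.004,0.9]}}

```text
time_s: 7.35
ee_pos: [0.4864, -0.336, 0.0491]
tool_rot: [-0.001, 1.0, -0.025, -0.002]
ft_force: [-6.3, -0.5, -0.2]
grip_width: 0.0214
finger_force: 40.0
```

{"fn": "arm_command", "kwargs": {"series": [0,0,0,0,0,0,0.5,0,0,0,0,0,0,0.5,0,0,0,0,0,0,0.5,0,0,0,0,0,0,0.5]}}

```text
time_s: 7.75
ee_pos: [0.4889, -0.3367, 0.05]
tool_rot: [0.0, 1.0, -0.025, 0.0]
ft_force: [0.6, 0.4, 0.2]
grip_width: 0.046
finger_force: 0.0
```

```bash
python3 - <<'E'
from h import *
from plant import env
import pickle
s=env.get_state();st(s);d={n:env.capture(n) for n in("scene","top")};pickle.dump((s,d),open('c4.pkl','wb'))
t=d['top'];k=blob(t,(12,60,130),(30,255,255),(420,180,520,300));P=plane(t,k,.067);print(rect(P),P[:,0].min(),P[:,0].max(),cv2.boundingRect(k))
hsv=cv2.cvtColor(t['frame'],cv2.COLOR_BGR2HSV);print(hsv[138:170:2,468].tolist())
E
```

```text
t 7.75 p [ 0.4889 -0.3367  0.05  ] yaw -2.83 tilt [ 0. -0. -1.] F [0.6 0.4 0.2] w 0.046 ff 0.0
(559.83544921875, -339.5430908203125, 21.548824310302734, 52.658905029296875, 88.05220031738281) 0.5338835761587362 0.5857834427888005 (461, 180, 10, 23)
[[10, 156, 75], [15, 111, 99], [17, 111, 211], [16, 110, 208], [16, 109, 199], [18, 103, 217], [25, 88, 230], [18, 104, 220], [16, 112, 217], [16, 108, 219], [16, 113, 218], [16, 109, 218], [16, 111, 218], [16, 113, 216], [16, 110, 216], [16, 108, 218]]
```

The turner is home: the tip is at image row ~141, at the stop. I now measure the crock and plate again from the same top image.

```bash
python3 - <<'E'
import pickle
from h import *
np.set_printoptions(precision=4,suppress=True)
s,d=pickle.load(open('c4.pkl','rb'));t=d['top']
k=blob(t,(3,90,40),(12,255,255),(316,150,375,212));P=plane(t,k,.09);print('crock',circ(P),cv2.boundingRect(k),cv2.minEnclosingCircle((P[:,:2]*1000).astype(np.float32)))
k=blob(t,(0,0,170),(180,50,255),(210,110,316,220)); P=plane(t,k,.1085);print('plate',circ(P),cv2.minEnclosingCircle((P[:,:2]*1000).astype(np.float32)))
print('tip',plane(t,[[468,141]],.067))
go(s,[.49,-.337,.22],-2.8)
E
```

```text
crock (array([ 0.5808, -0.0521]), np.float64(0.056346578543629434)) (319, 154, 49, 52) ((580.7664184570312, -52.24539566040039), 59.02627944946289)
plate (array([0.6063, 0.1218]), np.float64(0.09850570309667328)) ((606.3059692382812, 121.76304626464844), 99.8863296508789)
tip [[ 0.6791 -0.35    0.067 ]]
rv [ 0.02 -0.02 -0.03] d [ 0.0012  0.0003 -0.17  ] | rows 3.4
```

{"fn": "arm_command", "kwargs": {"series": [0,0,0,0,0,-0.03,0.5,0,0,0,0,0,-0.075,0.5,0,0,0,0,0,-0.12,0.5,0,0,0,0,0,-0.16,0.5,0,0,-8,0.01,-0.03,-0.19,0.5,0,0,-16,0.02,-0.07,-0.19,0.35,0,0,-24,0.03,-0.115,-0.19,0.35,0,0,-32,0.04,-0.16,-0.19,0.35]}}

```text
time_s: 8.65
ee_pos: [0.5367, -0.1774, 0.2403]
tool_rot: [0.0, 0.967, 0.254, 0.0]
ft_force: [1.1, -0.6, -0.3]
grip_width: 0.0595
finger_force: 0.0
```

```bash
python3 - <<'E'
from h import *
from plant import env
s=env.get_state();st(s);go(s,[.6226,.2488,.2],82.2)
E
```

```text
t 8.65 p [ 0.5367 -0.1774  0.2403] yaw 29.45 tilt [ 0.001 -0.    -1.   ] F [ 1.1 -0.6 -0.3] w 0.0595 ff 0.0
rv [ 5.000e-02 -1.000e-02 -5.275e+01] d [ 0.2843 -0.3289  0.0403] | rows 8.7
```

{"fn": "arm_command", "kwargs": {"series": [0,0,-7.5,0.032,-0.037,0.005,0.35,0,0,-15,0.064,-0.074,0.01,0.35,0,0,-22.5,0.096,-0.111,0.015,0.35,0,0,-30,0.128,-0.148,0.02,0.35,0,0,-37.5,0.16,-0.185,0.025,0.35,0,0,-45,0.192,-0.222,0.03,0.35,0,0,-52.7,0.224,-0.259,0.03,0.35,0,0,-52.7,0.256,-0.296,0.03,0.35]}}

```text
time_s: 9.45
ee_pos: [0.6156, 0.2066, 0.2096]
tool_rot: [-0.0, 0.754, 0.657, -0.0]
ft_force: [1.9, -0.4, -0.3]
grip_width: 0.0597
finger_force: 0.0
```

```bash
python3 - <<'E'
from h import *
from plant import env
s=env.get_state();st(s);go(s,[.6226,.2488,.12],82.2);go(s,[.6226,.2488,.094],82.2)
E
```

```text
t 9.45 p [0.6156 0.2066 0.2096] yaw 82.15 tilt [-0. -0. -1.] F [ 1.9 -0.4 -0.3] w 0.0597 ff 0.0
rv [-0.02  0.01 -0.05] d [0.0428 0.0012 0.0896] | rows 2.0
rv [-0.02  0.01 -0.05] d [0.0428 0.0012 0.1156] | rows 2.5
```

{"fn": "arm_command", "kwargs": {"series": [0,0,0,0.035,0.001,0,0.35,0,0,0,0.043,0.001,0.01,0.35,0,0,0,0.043,0.001,0.05,0.35,0,0,0,0.043,0.001,0.09,0.35,0,0,0,0.043,0.001,0.115,0.35,0,0,0,0.043,0.001,0.115,0.35,0,0,0,0.043,0.001,0.115,0.35]}}

```text
time_s: 10.15
ee_pos: [0.6227, 0.2462, 0.0949]
tool_rot: [-0.0, 0.756, 0.655, -0.0]
ft_force: [0.1, 0.5, 0.5]
grip_width: 0.0594
finger_force: 0.0
```

```bash
python3 - <<'E'
from h import *
from plant import env
import pickle
s=env.get_state();st(s);go(s,[.605+.112*.1357,.120+.112*.9907,.094],82.2);go(s,[.5953,.0499,.094],82.2)
E
```

```text
t 10.15 p [0.6227 0.2462 0.0949] yaw 81.84 tilt [-0.001 -0.    -1.   ] F [0.1 0.5 0.5] w 0.0594 ff 0.0
rv [-0.05  0.03 -0.36] d [-0.0155 -0.0003  0.0009] | rows 0.3
rv [-0.05  0.03 -0.36] d [-0.1982  0.0008  0.001 ] | rows 4.0
```

{"fn": "arm_command", "kwargs": {"series": [0,0,-0.3,-0.008,0,0,0.35,0,0,-0.3,-0.014,0,0,0.35,0,0,-0.3,-0.019,0,0,0.35,0,0,-0.3,-0.024,0,0,0.35,0,0,-0.3,-0.03,0,0,0.35,0,0,-0.3,-0.037,0,0,0.35,0,0,-0.3,-0.044,0,0,0.35,0,0,-0.3,-0.052,0,0,0.35]}}

```text
time_s: 10.95
ee_pos: [0.6153, 0.1949, 0.0948]
tool_rot: [-0.0, 0.754, 0.657, -0.0]
ft_force: [0.3, 1.5, 1.5]
grip_width: 0.0595
finger_force: 0.9
```

{"fn": "arm_command", "kwargs": {"series": [0,0,0,-0.008,0,0,0.35,0,0,0,-0.016,0,0,0.35,0,0,0,-0.024,0,0,0.35,0,0,0,-0.032,0,0,0.35,0,0,0,-0.04,0,0,0.35,0,0,0,-0.048,0,0,0.35,0,0,0,-0.055,0,0,0.35,0,0,0,-0.06,0,0,0.35]}}

```text
time_s: 11.75
ee_pos: [0.6069, 0.1352, 0.0946]
tool_rot: [-0.0, 0.754, 0.657, -0.0]
ft_force: [-0.1, 1.0, -0.7]
grip_width: 0.0595
finger_force: 0.5
```

```bash
cat > pl.py <<'E'
from h import *
from plant import env
import pickle,sys
np.set_printoptions(precision=4,suppress=True)
s=env.get_state();st(s);t=env.capture('top');pickle.dump((s,t),open(sys.argv[1],'wb'))
k=blob(t,(0,0,170),(180,50,255),(210,100,420,230)); P=plane(t,k,float(sys.argv[2]));print('plate',circ(P),cv2.minEnclosingCircle((P[:,:2]*1000).astype(np.float32)))
go(s,[.5953,.0499,.094],82.2)
E
python3 pl.py p1.pkl .1085
```

```text
t 11.75 p [0.6069 0.1352 0.0946] yaw 82.15 tilt [-0.001 -0.    -1.   ] F [-0.1  1.  -0.7] w 0.0595 ff 0.52658574528607
plate (array([0.6495, 0.088 ]), np.float64(0.07765770228546254)) ((643.2633056640625, 110.99342346191406), 118.87937927246094)
rv [-0.04  0.02 -0.05] d [-0.0861  0.0002  0.0006] | rows 1.7
```

{"fn": "arm_command", "kwargs": {"series": [0,0,0,-0.007,0,0,0.35,0,0,0,-0.014,0,0,0.35,0,0,0,-0.021,0,0,0.35,0,0,0,-0.028,0,0,0.35,0,0,0,-0.035,0,0,0.35,0,0,0,-0.041,0,0,0.35,0,0,0,-0.047,0,0,0.35,0,0,0,-0.052,0,0,0.35]}}

```text
time_s: 12.6
ee_pos: [0.6001, 0.084, 0.0948]
tool_rot: [-0.0, 0.754, 0.657, 0.0]
ft_force: [-0.2, 1.1, 0.9]
grip_width: 0.0597
finger_force: 0.7
```

```bash
python3 - <<'E'
from h import *
from plant import env
import pickle
s=env.get_state();st(s);go(s,[.5953,.0499,.094],82.2)
d={n:env.capture(n) for n in("scene","top")};pickle.dump(d,open('c5.pkl','wb'))
f=lambda i,x,y,w,h:cv2.resize(i[y:y+h,x:x+w],(400,400*h//w),interpolation=cv2.INTER_CUBIC)
cv2.imwrite('pics/c5.png',np.hstack([f(d['top']['frame'],230,90,180,180),f(d['scene']['frame'],230,120,180,180)]))
E
```

```text
t 12.6 p [0.6001 0.084  0.0948] yaw 82.16 tilt [-0.  0. -1.] F [-0.2  1.1  0.9] w 0.0597 ff 0.6967204072628874
rv [-0.   -0.   -0.04] d [-0.0345 -0.0001  0.0008] | rows 0.7
```

View pics/c5.png

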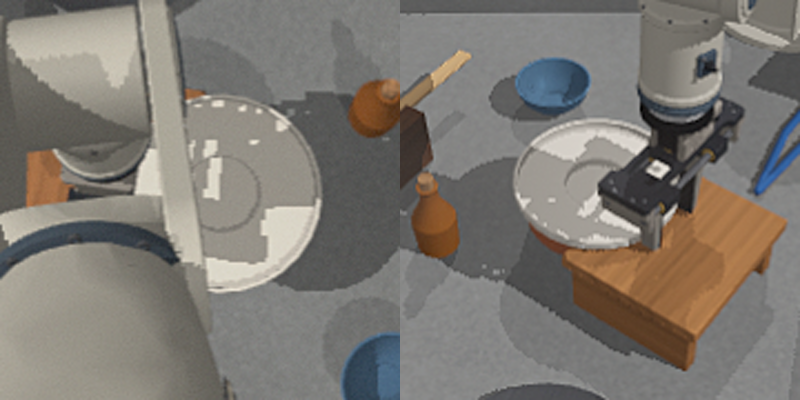

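The view shows the plate flat and moving straight, with its right edge at crop x≈322. The cruet is clear of it.

{"fn": "arm_command", "kwargs": {"series": [0,0,0,-0.005,0,0,0.35,0,0,0,-0.01,0,0,0.35,0,0,0,-0.015,0,0,0.35,0,0,0,-0.019,0,0,0.35,0,0,0,-0.022,0,0,0.35,0,0,0,-0.025,0,0,0.35,0,0,0,-0.028,0,0,0.35,0,0,0,-0.03,0,0,0.35]}}

```text
time_s: 13.5
ee_pos: [0.596, 0.0546, 0.0948]
tool_rot: [-0.0, 0.754, 0.657, -0.0]
ft_force: [-0.3, 1.0, -0.9]
grip_width: 0.0597
finger_force: 0.4
```

{"fn": "arm_command", "kwargs": {"series": [0,0,0,-0.002,0,0,0.35,0,0,0,-0.004,0,0,0.35,0,0,0,-0.005,0,0,0.35]}}

```text
time_s: 13.8
ee_pos: [0.5956, 0.0499, 0.0949]
tool_rot: [-0.0, 0.754, 0.657, 0.0]
ft_force: [1.9, 2.6, -0.2]
grip_width: 0.0596
finger_force: 1.4
```

{"fn": "arm_command", "kwargs": {"series": [0,0,0,-0.0015,0,0,0.35,0,0,0,-0.003,0,0,0.35,0,0,0,-0.0045,0,0,0.35]}}

```text
time_s: 14.1
ee_pos: [0.5958, 0.0459, 0.0952]
tool_rot: [0.0, 0.754, 0.657, 0.001]
ft_force: [2.5, 5.1, -0.7]
grip_width: 0.06
finger_force: 2.9
```

```bash
python3 - <<'E'
from h import *
from plant import env
import pickle
s=env.get_state();st(s);go(s,[.5953,.0499,.094],82.2)
d={n:env.capture(n) for n in("scene","top","wrist")};pickle.dump((s,d),open('c6.pkl','wb'))
f=lambda i,x,y,w,h:cv2.resize(i[y:y+h,x:x+w],(400,400*h//w),interpolation=cv2.INTER_CUBIC)
cv2.imwrite('pics/c6.png',np.hstack([f(d['top']['frame'],240,90,160,160),f(d['scene']['frame'],270,150,110,110)]))
E
```

```text
t 14.1 p [0.5958 0.0459 0.0952] yaw 82.18 tilt [ 0.002  0.001 -1.   ] F [ 2.5  5.1 -0.7] w 0.06 ff 2.9301172877603676
rv [ 0.11 -0.07 -0.02] d [ 0.0039 -0.0011  0.0012] | rows 0.1
```

View pics/c6.png

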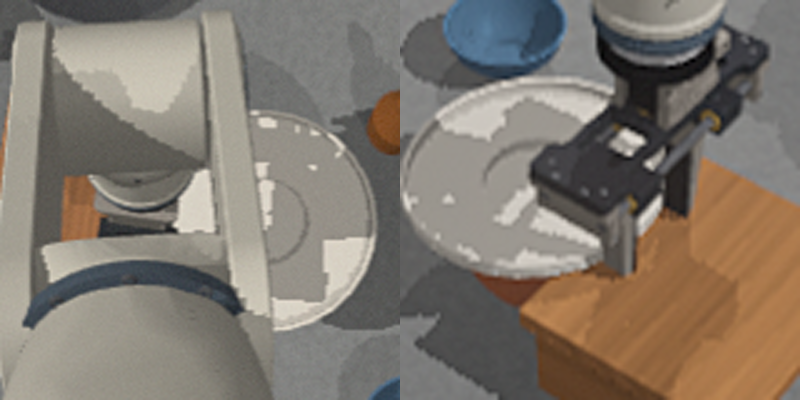

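The view shows the plate over the crock and looking level, with force rising as if at a stop. I back off and check its centre and tilt.

{"fn": "arm_command", "kwargs": {"series": [0,0,0,0.02,0,0,0.35,0,0,0,0.04,0,0,0.35,0,0,0,0.04,0,-0.04,0.35,0,0,0,0.06,0,-0.08,0.35,0,0,0,0.1,0,-0.11,0.35,0,0,0,0.14,0,-0.12,0.35,0,0,0,0.19,0,-0.12,0.2,0,0,0,0.23,0,-0.12,0.2]}}

```text
time_s: 15.05
ee_pos: [0.6262, 0.2751, 0.2155]
tool_rot: [0.0, 0.754, 0.657, 0.0]
ft_force: [0.6, 0.2, 0.8]
grip_width: 0.0725
finger_force: 0.0
```

```bash
python3 - <<'E'
from h import *
from plant import env
import pickle
np.set_printoptions(precision=4,suppress=True)
s=env.get_state();st(s)
d={n:env.capture(n) for n in("scene","top")};pickle.dump((s,d),open('c7.pkl','wb'))
for n,b in(('top',(260,110,400,240)),('scene',(260,150,400,260))):
    c=d[n];h=cv2.cvtColor(c['frame'],cv2.COLOR_BGR2HSV);k=blob(c,(0,0,0),(180,255,255),b)
    m=cv2.inRange(h,np.array((0,0,150)),np.array((180,60,255)));x0,y0,x1,y1=b
    k=max(cv2.findContours(m[y0:y1,x0:x1].copy(),0,1)[0],key=cv2.contourArea)[:,0]+[x0,y0];k=cv2.convexHull(k.astype(np.int32))[:,0]
    # triangulate-able extremes & circle
    for z in(.102,.11): P=plane(c,k,z);print(n,z,circ(P),cv2.minEnclosingCircle((P[:,:2]*1000).astype(np.float32)))
# press
t=d['top'];k=blob(t,(0,0,0),(180,255,90),(150,140,205,195));print('press box',cv2.boundingRect(k))
f=lambda i,x,y,w,h:cv2.resize(i[y:y+h,x:x+w],(400,400*h//w),interpolation=cv2.INTER_CUBIC)
cv2.imwrite('pics/c7.png',np.hstack([f(d['top']['frame'],150,100,240,150),f(d['scene']['frame'],270,140,130,82)]))
E
```

```text
t 15.05 p [0.6262 0.2751 0.2155] yaw 82.17 tilt [ 0.001  0.    -1.   ] F [0.6 0.2 0.8] w 0.0725 ff 0.0
top 0.102 (array([ 0.5776, -0.0576]), np.float64(0.09653473893385674)) ((575.78466796875, -58.29952621459961), 98.92692565917969)
top 0.11 (array([ 0.5763, -0.057 ]), np.float64(0.0957647981065252)) ((574.5042724609375, -57.737884521484375), 98.13787078857422)
scene 0.102 (array([ 0.581 , -0.0541]), np.float64(0.09938916433486868)) ((580.8711547851562, -54.38404846191406), 100.25096893310547)
scene 0.11 (array([ 0.5876, -0.0498]), np.float64(0.09837722168209706)) ((587.4805297851562, -50.13768768310547), 99.23027038574219)
press box (182, 158, 23, 22)Traceback (most recent call last):
  File "<stdin>", line 16, in <module>
    return _nx.concatenate(arrs, 1, dtype=dtype, casting=casting)
           ~~~~~~~~~~~~~~~^^^^^^^^^^^^^^^^^^^^^^^^^^^^^^^^^^^^^^^
ValueError: all the input array dimensions except for the concatenation axis must match exactly, but along dimension 0, the array at index 0 has size 250 and the array at index 1 has size 252
```

```bash
python3 - <<'E'
from h import *
from plant import env
import pickle
np.set_printoptions(precision=4,suppress=True)
s=env.get_state();c=env.capture('wrist');pickle.dump((s,c),open('w8.pkl','wb'));T=pose(s)@c['tool_from_camera']
# expected pixel of press
def proj(p):
    q=np.linalg.inv(T)@np.r_[p,1];r,_=cv2.projectPoints(q[:3].reshape(1,3),np.zeros(3),np.zeros(3),c['intrinsics'],c['distortion']);return r.ravel()
e=proj([.61,.333,.05]);print('expect',e)
h=cv2.cvtColor(c['frame'],cv2.COLOR_BGR2HSV)
x,y=e.astype(int);print([(int(a),h[y,a].tolist()) for a in range(max(0,x-80),min(640,x+80),8)])
b=(max(0,x-90),max(0,y-80),min(640,x+90),min(400,y+80))
for nm,lo,hi in(('knob',(3,80,30),(20,255,255)),('iron',(0,0,0),(180,70,85))):
    m=cv2.inRange(h,np.array(lo),np.array(hi))[b[1]:b[3],b[0]:b[2]]
    for k in sorted(cv2.findContours(m,0,1)[0],key=cv2.contourArea)[-3:]:
        k=k[:,0]+b[:2];(u,v),r=cv2.minEnclosingCircle(k.astype(np.int32));print(nm,(u,v,r),cv2.contourArea(k.astype(np.int32)),plane(c,[[u,v]],.055 if nm=='knob' else .016,T),T[:3,3])
cv2.imwrite('pics/w8.png',c['frame'])
E
```

```text
expect [291.3    127.7708]
[(211, [39, 12, 154]), (219, [30, 8, 150]), (227, [30, 8, 152]), (235, [45, 10, 154]), (243, [42, 8, 153]), (251, [43, 12, 155]), (259, [35, 10, 155]), (267, [30, 7, 150]), (275, [110, 8, 93]), (283, [100, 8, 93]), (291, [120, 4, 65]), (299, [150, 8, 64]), (307, [120, 8, 65]), (315, [135, 6, 91]), (323, [40, 15, 100]), (331, [38, 7, 153]), (339, [45, 9, 171]), (347, [36, 8, 170]), (355, [30, 7, 176]), (363, [30, 6, 171])]
knob (293.6363525390625, 112.0, 13.213231086730957) 502.5 [[0.6148 0.348  0.055 ]] [0.6346 0.3564 0.384 ]
iron (307.0, 112.5, 1.500100016593933) 0.0 [[0.6268 0.3445 0.016 ]] [0.6346 0.3564 0.384 ]
iron (318.5, 125.0, 1.1181340217590332) 1.0 [[0.6374 0.3296 0.016 ]] [0.6346 0.3564 0.384 ]
iron (300.31817626953125, 127.25325012207031, 14.936652183532715) 316.5 [[0.6174 0.3299 0.016 ]] [0.6346 0.3564 0.384 ]
```

View pics/w8.png

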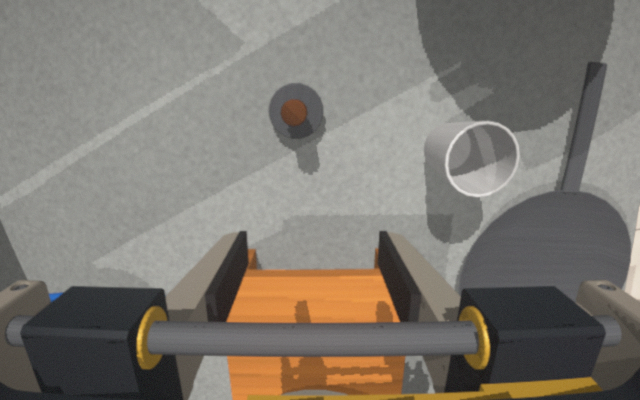

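The wrist view shows the press knob at (294,112) with the disc centred around (297,116). The press is therefore at about (0.615, 0.348).

```bash
python3 - <<'E'
from h import *
from plant import env
import pickle
np.set_printoptions(precision=4,suppress=True)
t=pickle.load(open('c0.pkl','rb'))['top'];k=blob(t,(3,80,20),(22,255,255),(160,150,195,185));(u,v),r=cv2.minEnclosingCircle(k.astype(np.int32));print(u,v,r,plane(t,[[u,v]],.05))
k=blob(t,(0,0,0),(180,60,95),(160,150,195,185));(u,v),r=cv2.minEnclosingCircle(k.astype(np.int32));print('disc',u,v,r,plane(t,[[u,v]],.016))
s=env.get_state();st(s);go(s,[.6145,.347,.026],82.2)
E
```

```text
173.0 165.5 6.500100135803223 [[0.6154 0.3459 0.05  ]]
disc 180.4437713623047 168.37042236328125 15.090588569641113 [[0.6149 0.3378 0.016 ]]
t 15.2 p [0.6256 0.2749 0.2142] yaw 82.34 tilt [-0.001 -0.001 -1.   ] F [0.7 0.2 0.3] w 0.0736 ff 0.0
rv [-0.05  0.05  0.14] d [ 0.0701 -0.0205  0.1881] | rows 4.0
```

{"fn": "arm_command", "kwargs": {"series": [0,0,0,0.035,-0.01,0,0.2,0,0,0,0.07,-0.0207,0,0.2,0,0,0,0.07,-0.0207,0.04,0.2,0,0,0,0.07,-0.0207,0.08,0.2,0,0,0,0.07,-0.0207,0.12,0.2,0,0,0,0.07,-0.0207,0.16,0.2,0,0,0,0.07,-0.0207,0.188,0.2,0,0,0,0.07,-0.0207,0.188,0.2]}}

```text
time_s: 16.0
ee_pos: [0.612, 0.3418, 0.0222]
tool_rot: [-0.001, 0.754, 0.657, -0.004]
ft_force: [-0.2, -1.3, -0.1]
grip_width: 0.0736
finger_force: 0.0
```

{"fn": "arm_command", "kwargs": {"series": [0,0,0,0,0,0,0.85,0,0,0,0,0,0,0.85,0,0,0,0,0,0,0.85,0,0,0,0,0,0,0.85,0,0,0,0,0,0,0.85,0,0,0,0,0,0,0.85,0,0,0,0,0,0,0.85], "squeeze": 40}}

```text
time_s: 16.7
ee_pos: [0.6155, 0.3456, 0.0273]
tool_rot: [0.0, 0.754, 0.657, 0.0]
ft_force: [-0.0, -0.1, 3.3]
grip_width: 0.0255
finger_force: 40.0
```

{"fn": "arm_command", "kwargs": {"series": [0,0,0,0,0,-0.02,0.85,0,0,0,0,0,-0.05,0.85,0,0,0,0,0,-0.09,0.85,0,0,0,0,0,-0.13,0.85,0,0,0,0,0,-0.17,0.85,0,0,0,0,0,-0.18,0.85]}}

```text
time_s: 17.3
ee_pos: [0.6168, 0.3464, 0.2113]
tool_rot: [0.001, 0.754, 0.657, 0.003]
ft_force: [1.2, 0.3, -3.1]
grip_width: 0.0254
finger_force: 40.0
```

```bash
python3 - <<'E'
from h import *
from plant import env
s=env.get_state();st(s);go(s,[.58,-.0565,.2],82.2)
E
```

```text
t 17.3 p [0.6168 0.3464 0.2113] yaw 82.17 tilt [ 0.005  0.003 -1.   ] F [ 1.2  0.3 -3.1] w 0.0254 ff 39.99897658824921
rv [ 0.27 -0.22 -0.03] d [-0.4043  0.0183  0.0099] | rows 8.1
```

{"fn": "arm_command", "kwargs": {"series": [0,0,0,-0.025,0.001,0.005,0.85,0,0,0,-0.06,0.003,0.01,0.85,0,0,0,-0.1,0.005,0.01,0.85,0,0,0,-0.14,0.007,0.01,0.85,0,0,0,-0.18,0.009,0.01,0.85,0,0,0,-0.22,0.011,0.01,0.85,0,0,0,-0.255,0.013,0.01,0.85,0,0,0,-0.285,0.014,0.01,0.85]}}

```text
time_s: 18.1
ee_pos: [0.5886, 0.0592, 0.1947]
tool_rot: [-0.001, 0.754, 0.657, -0.001]
ft_force: [-0.2, 0.2, -4.4]
grip_width: 0.0251
finger_force: 40.0
```

```bash
python3 - <<'E'
from h import *
from plant import env
s=env.get_state();st(s);go(s,[.579,-.056,.2],82.2)
E
```

```text
t 18.1 p [0.5886 0.0592 0.1947] yaw 82.14 tilt [-0.003 -0.001 -1.   ] F [-0.2  0.2 -4.4] w 0.0251 ff 39.99942362308502
rv [-0.17  0.06 -0.06] d [-0.1154  0.0062 -0.0052] | rows 2.3
```

{"fn": "arm_command", "kwargs": {"series": [-0.1,0,0,-0.03,0.002,-0.005,0.85,-0.1,0,0,-0.06,0.004,-0.005,0.85,-0.1,0,0,-0.09,0.006,-0.005,0.85,-0.1,0,0,-0.11,0.006,-0.005,0.85,-0.1,0,0,-0.1154,0.006,-0.005,0.85,-0.1,0,0,-0.1154,0.006,-0.005,0.85,-0.1,0,0,-0.1154,0.006,-0.005,0.85]}}

```text
time_s: 18.8
ee_pos: [0.58, -0.0533, 0.201]
tool_rot: [0.0, 0.754, 0.657, 0.0]
ft_force: [0.0, 0.4, -3.9]
grip_width: 0.0251
finger_force: 40.0
```

```bash
python3 - <<'E'
from h import *
from plant import env
s=env.get_state();st(s);go(s,[.579,-.056,.112],82.2);
E
```

```text
t 18.8 p [ 0.58   -0.0533  0.201 ] yaw 82.17 tilt [ 0.  0. -1.] F [ 0.   0.4 -3.9] w 0.0251 ff 39.99909996986389
rv [ 0.02 -0.02 -0.03] d [-0.0029 -0.0007  0.089 ] | rows 1.8
```

{"fn": "arm_command", "kwargs": {"series": [0,0,0,-0.0028,-0.0007,0.02,0.85,0,0,0,-0.0028,-0.0007,0.04,0.85,0,0,0,-0.0028,-0.0007,0.055,0.85,0,0,0,-0.0028,-0.0007,0.068,0.85,0,0,0,-0.0028,-0.0007,0.076,0.85,0,0,0,-0.0028,-0.0007,0.08,0.85,0,0,0,-0.0028,-0.0007,0.082,0.85,0,0,0,-0.0028,-0.0007,0.083,0.85]}}

```text
time_s: 19.6
ee_pos: [0.5798, -0.0567, 0.1191]
tool_rot: [0.001, 0.754, 0.657, 0.001]
ft_force: [-0.3, -0.4, -4.6]
grip_width: 0.0251
finger_force: 40.0
```

{"fn": "arm_command", "kwargs": {"series": [0,0,0,0,0,0.001,0.85,0,0,0,0,0,0.002,0.85,0,0,0,0,0,0.003,0.85]}}

```text
time_s: 19.9
ee_pos: [0.5796, -0.0568, 0.116]
tool_rot: [0.001, 0.754, 0.657, 0.001]
ft_force: [0.6, -0.5, -2.9]
grip_width: 0.0256
finger_force: 40.0
```

{"fn": "arm_command", "kwargs": {"series": [0,0,0,0,0,0.001,0.85,0,0,0,0,0,0.002,0.85,0,0,0,0,0,0.002,0.85]}}

```text
time_s: 20.2
ee_pos: [0.5793, -0.0567, 0.1136]
tool_rot: [0.001, 0.754, 0.657, 0.0]
ft_force: [-0.6, 0.0, -4.1]
grip_width: 0.0253
finger_force: 40.0
```

{"fn": "arm_command", "kwargs": {"series": [0,0,0,0,0,0.0007,0.85,0,0,0,0,0,0.0014,0.85,0,0,0,0,0,0.002,0.85]}}

```text
time_s: 20.5
ee_pos: [0.5795, -0.0567, 0.1131]
tool_rot: [0.001, 0.754, 0.657, 0.001]
ft_force: [-5.9, 0.1, 17.4]
grip_width: 0.0251
finger_force: 40.0
```

Contact came at 0.113, the height expected for a seated plate. I ease off and release.

{"fn": "arm_command", "kwargs": {"series": [0,0,0,0,0,-0.0012,0.85,0,0,0,0,0,-0.0012,0.85]}}

```text
time_s: 20.7
ee_pos: [0.5797, -0.0567, 0.1132]
tool_rot: [0.001, 0.754, 0.657, 0.001]
ft_force: [-0.1, -0.3, 2.1]
grip_width: 0.025
finger_force: 40.0
```

{"fn": "arm_command", "kwargs": {"series": [0,0,0,0,0,0,0.7,0,0,0,0,0,0,0.6,0,0,0,0,0,0,0.5,0,0,0,0,0,0,0.45,0,0,0,0,0,0,0.45]}}

```text
time_s: 21.2
ee_pos: [0.5795, -0.0567, 0.113]
tool_rot: [0.001, 0.754, 0.657, 0.001]
ft_force: [0.1, -0.8, -0.3]
grip_width: 0.0504
finger_force: 0.0
```

{"fn": "arm_command", "kwargs": {"series": [0,0,0,0,0,-0.02,0.45,0,0,0,0,0,-0.05,0.45,0,0,0,0,0,-0.09,0.45,0,0,0,0.03,0,-0.13,0.45,0,0,0,0.08,0,-0.14,0.45,0,0,0,0.13,0,-0.14,0.45,0,0,0,0.18,0,-0.14,0.45,0,0,0,0.23,0,-0.14,0.45]}}

```text
time_s: 22.0
ee_pos: [0.6105, 0.1721, 0.2533]
tool_rot: [0.001, 0.754, 0.657, 0.001]
ft_force: [0.4, 0.6, -0.8]
grip_width: 0.0505
finger_force: 0.0
```

```bash
python3 - <<'E'
from h import *
from plant import env
import pickle
np.set_printoptions(precision=4,suppress=True)
s=env.get_state();st(s);d={n:env.capture(n) for n in("scene","top")};pickle.dump((s,d),open('c9.pkl','wb'))
for n,b in(('top',(260,110,400,240)),('scene',(260,150,400,260))):
    c=d[n];h=cv2.cvtColor(c['frame'],cv2.COLOR_BGR2HSV);x0,y0,x1,y1=b
    m=cv2.inRange(h,np.array((0,0,150)),np.array((180,60,255)))[y0:y1,x0:x1]
    k=cv2.convexHull((max(cv2.findContours(m,0,1)[0],key=cv2.contourArea)[:,0]+[x0,y0]).astype(np.int32))[:,0]
    print(n,'plate',circ(plane(c,k,.102)))
    x,y=np.mean(k,0).astype(int);q=h[y-25:y+25,x-25:x+25];m=cv2.inRange(q,np.array((3,90,20)),np.array((22,255,255)))
    k=max(cv2.findContours(m,0,1)[0],key=cv2.contourArea)[:,0]+[x-25,y-25];(u,v),r=cv2.minEnclosingCircle(k.astype(np.int32));print(' knob',u,v,r,plane(c,[[u,v]],.136))
t=d['top'];h=cv2.cvtColor(t['frame'],cv2.COLOR_BGR2HSV);print('tip col',h[138:148:2,468].tolist())
print('cruet/bowl diff',[float(np.abs(t['frame'][y0:y1,x0:x1].astype(int)-pickle.load(open('c4.pkl','rb'))[1]['top']['frame'][y0:y1,x0:x1]).mean()) for x0,y0,x1,y1 in((385,122,415,155),(382,238,432,288))])
E
```

```text
t 22.0 p [0.6105 0.1721 0.2533] yaw 82.15 tilt [ 0.002 -0.    -1.   ] F [ 0.4  0.6 -0.8] w 0.0505 ff 0.0
top plate (array([ 0.5778, -0.0553]), np.float64(0.09700908039122952))
 knob 345.60205078125 176.0918426513672 6.121613025665283 [[ 0.5796 -0.055   0.136 ]]
scene plate (array([ 0.5839, -0.0507]), np.float64(0.10194105519576382))
 knob 307.5 185.5 4.301262855529785 [[ 0.576  -0.0536  0.136 ]]
tip col [[8, 139, 55], [17, 104, 71], [16, 110, 135], [16, 106, 130], [15, 102, 128]]
cruet/bowl diff [16.38282828282828, 7.5804]
```

```bash
python3 - <<'E'
from h import *
from plant import env
import pickle
a=pickle.load(open('c0.pkl','rb'));b=pickle.load(open('c9.pkl','rb'))[1];ok=[]
for n,bx in(('top',((382,118,420,158),(378,235,436,290))),('scene',((230,190,262,240),(275,140,320,175)))):
    for (lo,hi),x in zip((((5,130,40),(18,255,255)),((95,80,30),(115,255,255))),bx):
        r=[np.array(cv2.boundingRect(blob(c[n],lo,hi,x))) for c in(a,b)];print(n,r);ok.append(abs(r[0]-r[1]).max()<=2)
print(ok)
if all(ok): print(env.close_job())
E
```

```text
top [array([387, 126,  25,  26]), array([387, 126,  25,  26])]
top [array([384, 240,  46,  46]), array([384, 240,  46,  46])]
scene [array([235, 201,  22,  35]), array([236, 201,  21,  35])]
scene [array([282, 146,  34,  25]), array([282, 146,  34,  26])]
[np.True_, np.True_, np.True_, np.True_]
the job is handed in; nothing more can be done
None
```

The job is handed in at about 22 s: by my measurements the turner is home in the rack slot, the plate is seated on the crock and the press stands in the middle of its well, with the cruet and bowl unmoved; I saw no verdict.

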